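# Light the beads during a power cut

## Robot

A 6-joint arm with a two-finger parallel gripper is mounted at the origin on the work surface. World frame = base frame: x ahead of the robot, y to its left, z up, the work surface at z = 0. Lengths are in m, angles in rad, forces in N, time in s.
With the tool pointing down it reaches from about 0.35 to 0.85 m from the base axis. Payload 8.1 kg.
Tool frame: the origin (TCP) lies midway between the tips of the shut fingers; the grasp point (between the pads) lies 19 mm behind it; z points along the fingers, y is the direction in which the jaws open and shut (so a half turn about z gives the same grasp; the last joint's range is limited). The gripper opens to 93 mm and grips with 3 to 60 N. Pads are 15 mm wide; open, the fingers measure 128 mm over their backs; the gripper's body (75 mm by 188 mm) begins 65 mm behind the grasp point.
Start: joints at [-1.202, 0.13, 1.488, -0, 1.523, -0.085], TCP at [0.263, -0.539, 0.219] pointing down, gripper open.
Joint ranges: [-2.96, 2.96], [-0.89, 2.26], [0.02, 2.5], [-1.34, 4.48], [0, 2.73], [-2.66, 2.66]. Speed limits (rad/s): [2.39, 2.39, 2.79, 3.14, 3.14, 3.14].

## Interface

Orientations are given as a rotation vector (axis times angle).
In Python, from plant import robot gives the robot as it stands. The module is installed in compiled form; this text tells all that it offers.
- The arm moves only by the shell command python3 -m pendant 'ROWS' [FORCE]. ROWS is JSON, a list of rows, each an object with "translation": the shift along the tool's x, y, z in mm, a list of three; "twist": the turn, a rotation vector about the tool's x, y, z in rad, a list of three; "grip": the opening, from -1 (shut) to 1 (fully open). A call has exactly 10 rows; each row shifts and turns the pose as measured when the row begins, along the tool's axes as they then stand; what a row does not reach is not made up. A row lasts 1/10 s, in which the tool goes at most 50 mm and 8.59 degrees, less where a joint would pass 70% of its speed; a pose out of reach is approached as far as the arm can. A call is refused whole if a number of a shift passes 50 or a number of a turn 0.15, either way. A call with a gripper value outside its range is refused whole. The fingers move at their own pace and stop on an object; FORCE is the grip in N (left out, the last holds). Time passes only in rows, so rows that do not move let the fingers close, or fill a call up. It gives the time, the measured TCP pose, the force and the opening at its end, in the units of the state.
- robot.read_state(): the state, without advancing time (a new reading comes with each control period).
- robot.read_camera(name): name is "side" or "top"; returns (picture, depth): 480x640x3 uint8, red, green, blue; 480x640 float32, m along the optical axis (not along the pixel's ray), 0 where there is no reading.
- robot.camera_info(name): a dict with "vertical_fov" (degrees; the focal length in pixels is half the picture's height over the tangent of half this angle, whatever the lens; pixels are square), "cx", "cy" (the principal point, pixels), "D" ([k1, k2, p1, p2, k3] as OpenCV has them; the pictures are not rectified), "cam_to_world" (4x4, takes a point from camera to world coordinates). Camera axes: x right, y up, looking along -z (the intrinsics and any distortion apply to the point x, -y, -z); pixel columns grow to the right and rows downward; lengths in m; the calibration is good to about 2 mm. A picture is of the moment at which its call begins. camera_info takes no time and is no camera call.
- robot.close_job(): hands the job in, once; it reports no verdict.
The state is a dict: "t": time; "q": joint angles; "dq": joint speeds; "joint_torque": joint torques, N m; "tool_pos": TCP position; "orientation": TCP orientation; "force": force on the tool from outside, world axes, zero at the start; "wrist_torque": the same for the moment, N m; "opening": finger opening in m.
Only numpy, scipy, OpenCV 4.12 (cv2) and the standard library are available. Lean on these libraries where they do the work, as an engineer would, in place of code of your own. Each camera call takes 0.05 s, during which the arm holds its last target. There are 200 camera calls.

## Task

The power is out and the beads need picking over: lift the blue cup, pour all six beads from it into the stone dish, and stand the empty cup upright on the chest again, clear of the dish. Then draw the yellow torch out of the pen holder and slant it about 45 degrees, lens end down, so that it points at the middle of the dish from about 15 cm away, and finish still holding it raised there, touching nothing but the gripper. Do not tip over the pen holder, and leave the phone case, power bank, paperweight and cream jar where they are.

Things in the scene. Friction and masses are not known exactly. Their poses are not given: they have to be found in the camera images.
- cup: Open blue plastic tumbler, standing, 60 mm tall, a cone widening from 48 mm outer diameter at the foot to 66 mm at the rim, with a straight dark rubber grip sleeve around it, 63 mm outer diameter, from 14 to 48 mm above the foot (a good place to grip); wall 3 mm, floor 5 mm thick, 90 g. Holds six beads at the start. Origin: centre of its underside; z points up out of its mouth. No handle.
- bead0: Red round glass bead, 20 mm diameter, about 10 g, loose in the cup at the start, rolls freely. Origin at its centre.
- bead1: Yellow round glass bead, 20 mm diameter, about 10 g, loose in the cup at the start, rolls freely. Origin at its centre.
- bead2: Green round glass bead, 20 mm diameter, about 10 g, loose in the cup at the start, rolls freely. Origin at its centre.
- bead3: White round glass bead, 20 mm diameter, about 10 g, loose in the cup at the start, rolls freely. Origin at its centre.
- bead4: Orange round glass bead, 20 mm diameter, about 10 g, loose in the cup at the start, rolls freely. Origin at its centre.
- bead5: Red round glass bead, 20 mm diameter, about 10 g, loose in the cup at the start, rolls freely. Origin at its centre.
- dish: Heavy round pale stone dish, 45 mm tall, outer diameter 156 mm at the rim and 100 mm at the foot, wall 6 mm, inner floor 8 mm above the chest top; 0.6 kg, loose. Origin: centre of its underside; z up.
- dish_in (a point): Centre of the dish's inner floor, 8 mm above the dish's origin.
- holder: Wooden pen holder, 80 mm tall, 120 mm long along its x and 62 mm wide along its y, walls 6 mm, floor 8 mm; about 0.45 kg, loose. Origin: underside, below the centre of its square 50 x 50 mm torch well; the block reaches from x = -31 to +89 mm. A second well around x = +57 mm holds three fixed pencil stubs that reach at most 108 mm above the chest top.
- torch: Yellow pocket torch standing lens down in the pen holder's square well, 150 mm long in all: black head 36 mm diameter and 30 mm long at the lens end, a 10 mm cone, then a round yellow barrel 26 mm diameter and 110 mm long to the tail. About 130 g. Origin: centre of the lens face; its z runs from the lens to the tail (straight up while it stands in the holder, tail 158 mm above the chest top, 78 mm of barrel showing). The light shines along -z.
- spot (a point): Point on the torch's axis 150 mm ahead of the lens (torch frame (0, 0, -150 mm)): where the beam is meant to fall. While the torch stands in the holder this point lies below the chest top.
- phone_case: Green hard silicone phone case lying flat, 155 x 78 x 10 mm, bystander. Origin: centre of its underside.
- power_bank: Black plastic power bank lying flat, 140 x 68 x 16 mm, bystander. Origin: centre of its underside.
- paperweight: Green glass paperweight, domed, 70 mm diameter, 49 mm tall, bystander. Origin: centre of its underside.
- cream_jar: Small jar of cream, 68 mm diameter, 55 mm tall, bystander. Origin: centre of its underside.
- cash_box: Blue steel cash box, fixed, 154 x 204 mm, 75 mm tall (carrying handle to 93 mm), brass key in the lock on its front (-x) side standing out to 101 mm from its centre, bystander. Origin: centre of its underside.
There are look-alikes about, which are no part of the job. Leave any pink or purple look-alike of the torch alone. What is shaped like the holder but green or red is not meant.

How it is judged:
By the outcome, as a careful person would: the job done as asked, in the order asked, and still so for the second after the job is handed in, while the arm keeps its last pose, push and grip.
It also fails if it takes over 72 s, if anything falls off the work surface, if the arm or the gripper's body presses on something with over 40 N, if the wrist force passes 120 N, or if a joint passes its speed limit or range.

## Working session

There is one attempt and no reset: what is moved stays moved. The work goes in short steps, Python scripts to look and compute and a shell command to move; the robot and the scene stay as the last step left them, time stands still between calls to the robot, and variables do not carry over. Pictures are saved under pics/ and viewed, about 8 in all and at most 12, crops included, and the job is handed in when it is done.

```bash
mkdir -p pics
cat > h.py <<'E'
import numpy as np, cv2
from plant import robot
from scipy.spatial.transform import Rotation as R
def cam(n):
    im,d=robot.read_camera(n); np.savez(f'/tmp/{n}.npz',im=im,d=d); return im,d
def K(n):
    c=robot.camera_info(n); f=240/np.tan(np.radians(c['vertical_fov'])/2)
    return np.array([[f,0,c['cx']],[0,f,c['cy']],[0,0,1]]),np.array(c['D'],float),np.array(c['cam_to_world'])
def world(n,px,d=None,z=None):
    k,D,T=K(n); px=np.array(px,float).reshape(-1,1,2)
    p=cv2.undistortPoints(px,k,D).reshape(-1,2)
    r=np.c_[p[:,0],-p[:,1],-np.ones(len(p))]
    if z is None:
        dd=np.array([d[int(round(v)),int(round(u))] for u,v in px.reshape(-1,2)])
        return (r*dd[:,None])@T[:3,:3].T+T[:3,3]
    w=r@T[:3,:3].T; s=(z-T[2,3])/w[:,2]; return T[:3,3]+w*s[:,None]
def save(n,im,crop=None,s=1):
    if crop: x0,y0,x1,y1=crop; im=im[y0:y1,x0:x1]
    im=cv2.resize(im,None,fx=s,fy=s,interpolation=cv2.INTER_CUBIC)
    cv2.imwrite(f'pics/{n}.png',im[:,:,::-1])
def cloud(n,d):
    k,D,T=K(n); v,u=np.mgrid[0:480,0:640]
    p=cv2.undistortPoints(np.c_[u.ravel(),v.ravel()].astype(float).reshape(-1,1,2),k,D).reshape(-1,2)
    r=np.c_[p[:,0],-p[:,1],-np.ones(len(p))]*d.reshape(-1,1)
    return (r@T[:3,:3].T+T[:3,3]).reshape(480,640,3)
E
python3 - <<'E'
from h import *
for n in('top','side'):
    im,d=cam(n); save(n+'0',im); print(n,K(n)[2].round(3).tolist(),K(n)[0][0,0],K(n)[1])
s=robot.read_state(); print({k:np.round(v,3).tolist() for k,v in s.items()})
E
```

```text
top [[0.025, 0.99, -0.142, 0.371], [-0.999, 0.021, -0.031, -0.017], [-0.028, 0.142, 0.989, 1.06], [0.0, 0.0, 0.0, 1.0]] 471.09867892171206 [-0.02855645  0.          0.          0.          0.        ]
side [[-0.987, 0.122, -0.104, 0.371], [-0.159, -0.682, 0.714, 1.135], [0.016, 0.722, 0.692, 1.07], [0.0, 0.0, 0.0, 1.0]] 591.860676219176 [-0.08073801  0.          0.          0.          0.        ]
{'t': 0.1, 'q': [-1.202, 0.131, 1.489, -0.0, 1.523, -0.085], 'dq': [-0.001, -0.002, -0.002, 0.0, 0.001, -0.001], 'joint_torque': [0.001, -56.134, -49.309, 0.077, 0.029, -0.0], 'tool_pos': [0.263, -0.539, 0.218], 'orientation': [-3.059, -0.706, 0.0], 'force': [-0.742, 0.674, 0.105], 'wrist_torque': [0.009, -0.078, 0.005], 'opening': 0.093}
```

View pics/top0.png

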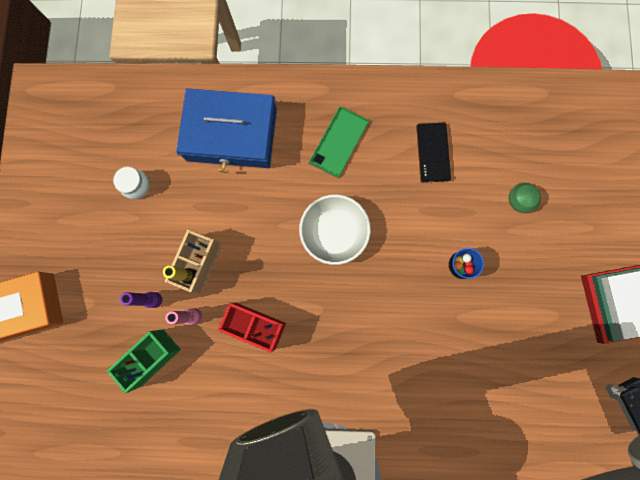

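View pics/side0.png

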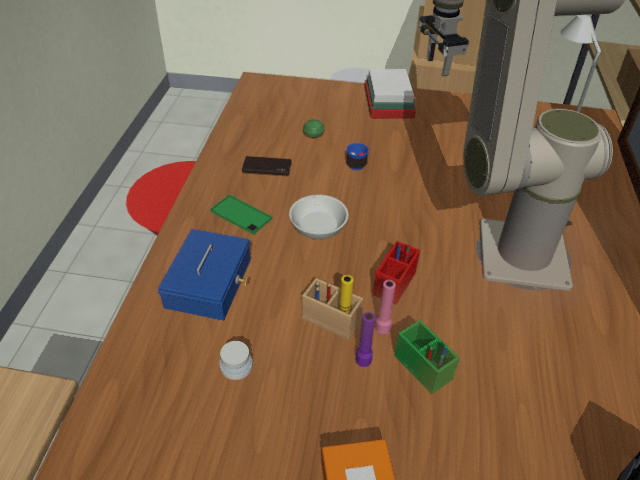

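The top view shows the blue cup with its beads at (467,263) and the dish at (335,229). The wooden holder is at (190,262), with the yellow torch's tail at (169,272). Look-alikes are the purple torch (140,299), pink torch (183,317), green holder (143,360) and red holder (252,327). I choose the yellow torch in the wooden holder.

Run:
```python
from h import *
z=np.load('/tmp/top.npz'); im,d=z['im'],z['d']; P=cloud('top',d)
def box(x0,y0,x1,y1,zlo,zhi,name):
    p=P[y0:y1,x0:x1].reshape(-1,3); m=(p[:,2]>zlo)&(p[:,2]<zhi); q=p[m]
    (c,r)=cv2.minEnclosingCircle((q[:,:2]*1000).astype(np.float32))
    print(name,len(q),'mean',q.mean(0).round(4),'circ',np.round(c,1),round(r,1)); return q
print('table',np.median(P[280:300,330:380].reshape(-1,3),0).round(4))
box(440,240,495,290,.045,.065,'cup rim'); box(290,185,380,275,.038,.05,'dish rim')
box(160,255,182,288,.145,.17,'tail')
q=box(160,225,225,295,.07,.09,'holder top')
r=cv2.minAreaRect((q[:,:2]*1000).astype(np.float32)); print(r)
for n,b in dict(jar=(105,160,155,205),box=(170,80,280,180),pb=(405,110,465,190),pc=(300,100,380,185),pw=(500,175,550,220)).items(): box(*b,.006,.11,n)
box(115,285,165,315,.09,.2,'purple');box(160,305,205,330,.09,.2,'pink');box(215,295,290,355,.05,.12,'red holder')
save('c1',im,(110,190,310,340),4)
```

```text
table [ 4.099e-01 -5.870e-02 -1.000e-04]
cup rim 258 mean [ 0.4718 -0.3013  0.0557] circ [ 470.2 -296. ] 33.1
dish rim 757 mean [ 0.5425 -0.0102  0.0437] circ [540.  -10.4] 77.4
tail 162 mean [0.4298 0.3051 0.1565] circ [430.  306.6] 13.2
holder top 684 mean [0.4605 0.2892 0.0787] circ [460.6 293. ] 66.4
((460.3307800292969, 293.3073425292969), (64.25244903564453, 120.53832244873047), 69.60746002197266)
jar 847 mean [0.6355 0.448  0.0438] circ [648.2 451.8] 51.3
box 6767 mean [0.7571 0.2313 0.0697] circ [773.2 246.3] 137.6
pb 1761 mean [ 0.7272 -0.2341  0.0153] circ [ 729.2 -234.7] 74.9
pc 317 mean [ 0.7538 -0.0163  0.0086] circ [754.1 -15.7] 95.6
pw 755 mean [ 0.6191 -0.4291  0.0373] circ [ 622.6 -434.3] 34.7
purple 284 mean [0.3756 0.3865 0.1326] circ [375.8 391.2] 13.0
pink 256 mean [0.3424 0.2936 0.1364] circ [342.4 297.9] 13.3
red holder 905 mean [0.3239 0.1573 0.0756] circ [324.  157.8] 66.6
```

View pics/c1.png

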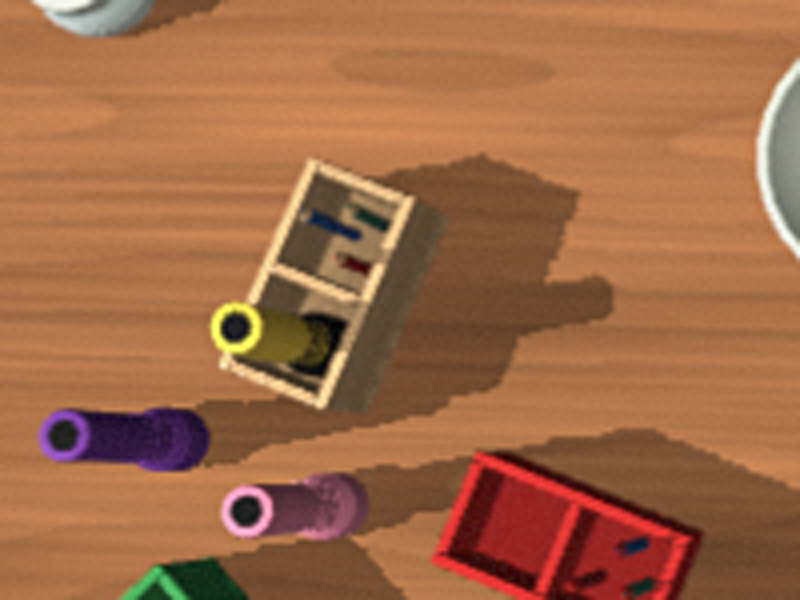

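The crop confirms the choice: yellow torch, tail at crop (236,327), in the natural wood holder with its pencil well on the far side. Next I tilt the tool for a side grasp on the cup, and use the readings to fit the arm's kinematics.

```bash
cat > st.py <<'E'
from h import *
s=robot.read_state(); Rm=R.from_rotvec(s['orientation']).as_matrix()
open('log.txt','a').write(repr((list(s['q']),list(s['tool_pos']),list(s['orientation'])))+'\n')
print('t',round(s['t'],2),'q',np.round(s['q'],3).tolist(),'p',np.round(s['tool_pos'],4).tolist(),'F',np.round(s['force'],1).tolist(),'op',round(s['opening'],4))
print(Rm.round(3).tolist())
E
python3 st.py
python3 -m pendant '[{"translation":[0,0,-20],"twist":[0,0,-0.12],"grip":1},{"translation":[0,0,-20],"twist":[0,0,-0.12],"grip":1},{"translation":[0,0,-20],"twist":[0,0,-0.12],"grip":1},{"translation":[0,0,0],"twist":[0,0.15,0],"grip":1},{"translation":[0,0,0],"twist":[0,0.15,0],"grip":1},{"translation":[0,0,0],"twist":[0,0.15,0],"grip":1},{"translation":[0,0,0],"twist":[0,0.15,0],"grip":1},{"translation":[0,0,0],"twist":[0,0.15,0],"grip":1},{"translation":[0,0,0],"twist":[0,0.15,0],"grip":1},{"translation":[0,0,0],"twist":[0,0,0],"grip":1}]'; python3 st.py
```

```text
t 0.1 q [-1.202, 0.131, 1.489, -0.0, 1.523, -0.085] p [0.2628, -0.5388, 0.2177] F [-0.7, 0.7, 0.1] op 0.0928
[[0.899, 0.438, -0.001], [0.438, -0.899, 0.002], [0.0, -0.002, -1.0]]
t: 1.1
tool_pos: [0.2639, -0.5368, 0.2768]
orientation: [-2.314, -1.025, -1.145]
force: [1.0, -0.4, -1.5]
opening: 0.0929
t 1.1 q [-1.556, 0.622, 1.041, 0.69, 2.122, -0.647] p [0.2639, -0.5368, 0.2768] F [1.0, -0.4, -1.5] op 0.0929
[[0.408, 0.741, 0.533], [0.448, -0.671, 0.59], [0.795, -0.002, -0.606]]
```

```bash
python3 -m pendant '[{"translation":[0,0,35],"twist":[0,0,0],"grip":1},{"translation":[0,0,35],"twist":[0,0,0],"grip":1},{"translation":[0,0,35],"twist":[0,0,0],"grip":1},{"translation":[0,0,35],"twist":[0,0,0],"grip":1},{"translation":[0,0,35],"twist":[0,0,0],"grip":1},{"translation":[0,0,35],"twist":[0,0,0],"grip":1},{"translation":[0,0,30],"twist":[0,0,0],"grip":1},{"translation":[0,0,0],"twist":[0,0,0],"grip":1},{"translation":[0,0,0],"twist":[0,0,0],"grip":1},{"translation":[0,0,0],"twist":[0,0,0],"grip":1}]'; python3 st.py
cat > kin.py <<'E'
from h import *
from itertools import product
from scipy.optimize import least_squares
def fk(q,p,s=(1,1,1)):
    a1,h,L1,a3,L2,Lt=p
    A=R.from_euler('z',s[0]*q[0]); u=A*R.from_euler('y',q[1]); f=u*R.from_euler('y',q[2])
    w=f*R.from_euler('z',s[1]*q[3])*R.from_euler('y',q[4])
    t=w*R.from_euler('z',s[2]*q[5])
    pos=A.apply([a1,0,h])+u.apply([0,0,L1])+f.apply([a3,0,L2])+w.apply([0,0,Lt])
    return pos,t
E
python3 - <<'E'
from kin import *
D=[eval(l) for l in open('log.txt')]
for s in product((1,-1),repeat=3):
    off=[(fk(q,[0]*6,s)[1].inv()*R.from_rotvec(o)) for q,p,o in D]
    e=max((off[0].inv()*x).magnitude() for x in off)
    if e<.05: print(s,e,off[0].as_rotvec().round(3)); S=s
f=lambda x:np.concatenate([fk(q,x,S)[0]-p for q,p,o in D])
r=least_squares(f,[0.05,.35,.4,0,.4,.25]); print(r.x.round(4),abs(r.fun).max())
s=robot.read_state(); T=R.from_rotvec(s['orientation'])
t=T.as_matrix()[:,2]; G=np.array([.4705,-.2965,.033])
print('to grasp, tool mm',T.inv().apply(G+.019*t-s['tool_pos'])*1000)
im,d=cam('top'); save('t1',im,(380,180,640,375),3); im2,d2=cam('side'); save('s1',im2,(280,60,480,210),4)
E
```

```text
t: 2.1
tool_pos: [0.395, -0.394, 0.1282]
orientation: [-2.352, -1.07, -1.097]
force: [0.1, -0.7, 0.0]
opening: 0.0928
t 2.1 q [-1.33, 0.437, 1.549, 0.69, 1.699, -0.72] p [0.395, -0.394, 0.1282] F [0.1, -0.7, 0.0] op 0.0928
[[0.42, 0.749, 0.512], [0.493, -0.662, 0.564], [0.762, 0.015, -0.648]]
(1, 1, 1) 7.120483240217507e-16 [-0.    -0.     1.571]
[-0.0577  0.2646  0.4872  0.0427  0.5929  0.463 ] 0.048490760802144095
to grasp, tool mm [  7.34225278  -9.41549432 174.37691183]
```

View pics/t1.png

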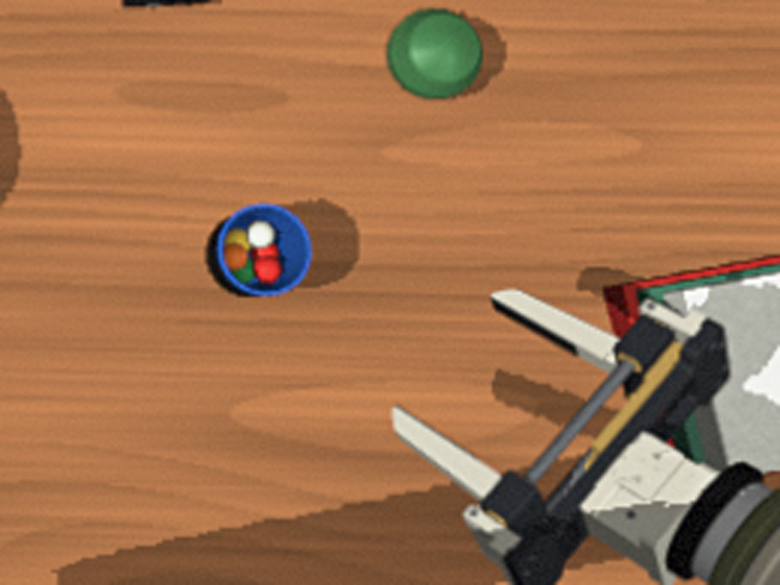

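The crop shows the open gripper at (560,400) lined up with the cup at (263,250), which still holds its beads. The fingers point toward it. I advance.

```bash
python3 -m pendant '[{"translation":[4,-5,20],"twist":[0,0,0],"grip":1},{"translation":[4,-5,20],"twist":[0,0,0],"grip":1},{"translation":[0,0,20],"twist":[0,0,0],"grip":1},{"translation":[0,0,20],"twist":[0,0,0],"grip":1},{"translation":[0,0,20],"twist":[0,0,0],"grip":1},{"translation":[0,0,10],"twist":[0,0,0],"grip":1},{"translation":[0,0,0],"twist":[0,0,0],"grip":1},{"translation":[0,0,0],"twist":[0,0,0],"grip":1},{"translation":[0,0,0],"twist":[0,0,0],"grip":1},{"translation":[0,0,0],"twist":[0,0,0],"grip":1}]'; python3 st.py
cat > kin.py <<'E'
from h import *
from scipy.optimize import least_squares
# params: a1,h,L1,a3,L2,aw,Lt, lateral
def fk(q,p):
    a1,h,L1,a3,L2,aw,Lt,b=p
    A=R.from_euler('z',q[0]); u=A*R.from_euler('y',q[1]); f=u*R.from_euler('y',q[2])
    w=f*R.from_euler('z',q[3])*R.from_euler('y',q[4])
    pos=A.apply([a1,b,h])+u.apply([0,0,L1])+f.apply([a3,0,L2])+w.apply([aw,0,Lt])
    return pos,w*R.from_euler('z',q[5]+np.pi/2)
def fit():
    D=[eval(l) for l in open('log.txt')]
    x0=np.array([.05,.35,.4,0,.4,0,.25,0])
    f=lambda x:np.r_[np.concatenate([fk(q,x)[0]-p for q,p,o in D]),1e-3*(x-x0)]
    r=least_squares(f,x0); return r.x,abs(r.fun[:3*len(D)]).max()
E
python3 - <<'E'
from kin import *
x,e=fit(); print(x.round(3),e)
s=robot.read_state(); T=R.from_rotvec(s['orientation'])
t=T.as_matrix()[:,2]; G=np.array([.4705,-.2965,.033])
print('to grasp, tool mm',T.inv().apply(G+.019*t-s['tool_pos'])*1000)
im,d=cam('top'); P=cloud('top',d)
p=P[235:295,435:500].reshape(-1,3);q=p[(p[:,2]>.052)&(p[:,2]<.064)];print(cv2.minEnclosingCircle((q[:,:2]*1000).astype(np.float32)))
im2,d2=cam('side'); 
a=cv2.resize(im[190:310,420:540],(480,480));b=cv2.resize(im2[90:210,300:420],(480,480))
save('ab',np.hstack([a,b])[:, :], None,.83)
E
```

```text
t: 3.2
tool_pos: [0.4463, -0.3357, 0.0678]
orientation: [-2.376, -1.076, -1.1]
force: [0.1, -0.8, 0.5]
opening: 0.0931
t 3.2 q [-1.224, 0.424, 1.689, 0.742, 1.519, -0.738] p [0.4463, -0.3357, 0.0678] F [0.1, -0.8, 0.5] op 0.0931
[[0.423, 0.742, 0.521], [0.504, -0.67, 0.545], [0.753, 0.032, -0.657]]
[ 0.     0.318  0.369  0.062  0.553 -0.     0.377  0.051] 3.0689374226622324e-07
to grasp, tool mm [ 3.74319323 -9.44099266 75.83665326]
((470.1811218261719, -295.9001159667969), 32.93528366088867)
```

View pics/ab.png

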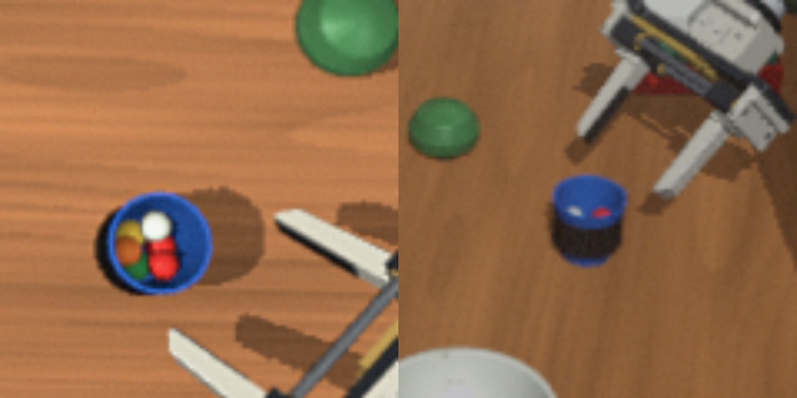

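Both views show the fingers straddling the approach line, about 9 mm off to one side. I correct that and go in partway.

```bash
python3 -m pendant '[{"translation":[0,-4,0],"twist":[0,0,0],"grip":1},{"translation":[0,-4,0],"twist":[0,0,0],"grip":1},{"translation":[0,-3,0],"twist":[0,0,0],"grip":1},{"translation":[0,0,10],"twist":[0,0,0],"grip":1},{"translation":[0,0,10],"twist":[0,0,0],"grip":1},{"translation":[2,0,10],"twist":[0,0,0],"grip":1},{"translation":[2,0,10],"twist":[0,0,0],"grip":1},{"translation":[0,0,0],"twist":[0,0,0],"grip":1},{"translation":[0,0,0],"twist":[0,0,0],"grip":1},{"translation":[0,0,0],"twist":[0,0,0],"grip":1}]' >/dev/null; python3 st.py
cat > g.py <<'E'
from h import *; import sys
G=np.array([float(v) for v in sys.argv[1:4]])
s=robot.read_state(); T=R.from_rotvec(s['orientation']);t=T.as_matrix()[:,2]
print('to grasp pt, tool mm',(T.inv().apply(G+.019*t-s['tool_pos'])*1000).round(1))
E
python3 g.py .4705 -.2965 .033
```

```text
t 4.3 q [-1.177, 0.419, 1.758, 0.768, 1.447, -0.752] p [0.462, -0.3003, 0.0415] F [-0.4, -0.3, 0.2] op 0.093
[[0.423, 0.742, 0.52], [0.503, -0.669, 0.546], [0.753, 0.03, -0.657]]
to grasp pt, tool mm [-0.9  3.5 31.1]
```

```bash
python3 -m pendant '[{"translation":[0,3,5],"twist":[0,0,0],"grip":1},{"translation":[0,0,10],"twist":[0,0,0],"grip":1},{"translation":[0,0,8],"twist":[0,0,0],"grip":1},{"translation":[0,0,6],"twist":[0,0,0],"grip":1},{"translation":[0,0,0],"twist":[0,0,0],"grip":1},{"translation":[0,0,0],"twist":[0,0,0],"grip":-1},{"translation":[0,0,0],"twist":[0,0,0],"grip":-1},{"translation":[0,0,0],"twist":[0,0,0],"grip":-1},{"translation":[0,0,0],"twist":[0,0,0],"grip":-1},{"translation":[0,0,0],"twist":[0,0,0],"grip":-1}]' 25 >/dev/null; python3 st.py;python3 g.py .4705 -.2965 .033
```

```text
t 5.3 q [-1.137, 0.449, 1.765, 0.792, 1.396, -0.755] p [0.4807, -0.2865, 0.0213] F [0.3, -0.9, -0.8] op 0.0614
[[0.423, 0.742, 0.52], [0.504, -0.67, 0.545], [0.753, 0.032, -0.657]]
to grasp pt, tool mm [-0.6 -0.5  0.5]
```

```bash
cat > ik.py <<'E'
from kin import *
X,_=fit()
LO=np.array([-2.96,-.89,.02,-1.34,0,-2.66]);HI=np.array([2.96,2.26,2.5,4.48,2.73,2.66])
def ik(p,Rt,q0):
    f=lambda q:np.r_[(fk(q,X)[0]-p)*5,(fk(q,X)[1].inv()*Rt).as_rotvec()]
    r=least_squares(f,np.clip(q0,LO+.02,HI-.02),bounds=(LO+.01,HI-.01),max_nfev=60); return r.x,abs(r.fun).max()
def orient(az,pitch,roll,ref):  # tool z at azimuth az, pitch below horizontal; ref roll=0 => tool y horizontal, tool x up
    z=np.array([np.cos(az)*np.cos(pitch),np.sin(az)*np.cos(pitch),-np.sin(pitch)])
    y=np.array([np.sin(az),-np.cos(az),0]); x=np.cross(y,z)
    return R.from_matrix(np.c_[x,y,z])*R.from_rotvec([0,0,roll])
E
python3 - <<'E'
from ik import *
s=robot.read_state(); T=R.from_rotvec(s['orientation']); a=T.inv().apply([0,0,1]); q0=np.array(s['q'])
dish=np.array([.540,-.0104]); res=[]
body=np.array([[x,y,-z] for x in(-.0375,.0375) for y in(-.094,.094) for z in(.065,.14)]+[[x,y,.019] for x in(-.01,.01) for y in(-.048,.048)]+[[x,y,-.05] for x in(-.01,.01) for y in(-.048,.048)])
for az in np.radians([0,20,40,60,80,100]):
  for p in np.radians([-20,-10,0,10,20,30]):
    for roll in np.radians([-150,-130,-110,-90,90,110,130,150]):
      O=orient(az,p,roll,None); ax=O.apply(a)
      if not -.75<ax[2]<-.38: continue
      rim=.027*ax; h=ax[:2]/np.linalg.norm(ax[:2])
      low=min(O.apply(body)[:,2].min(), -.035-.033*np.sqrt(1-ax[2]**2)+0*ax[2], (rim[2]-.033*np.sqrt(1-ax[2]**2)))
      zg=.058-low
      g=np.r_[dish-rim[:2]-.02*h,zg]
      q,e=ik(g+.019*O.apply([0,0,1]),O,q0)
      if e<.005: res.append((zg,np.degrees([az,p,roll]).round(),ax.round(2),g.round(3),q.round(2)))
      
res.sort(key=lambda r:r[0])
for r in res[:16]: print(round(r[0],3),*[x.tolist() for x in r[1:]])
E
```

```text
0.123 [40.0, 20.0, 150.0] [-0.42, -0.81, -0.4] [0.561, 0.029, 0.123] [-0.7, 0.03, 2.34, 1.44, 1.2, 1.87]
0.123 [60.0, 20.0, 150.0] [-0.12, -0.91, -0.4] [0.546, 0.034, 0.123] [-0.71, 0.27, 2.07, 1.19, 1.46, 1.84]
0.123 [80.0, 20.0, 150.0] [0.2, -0.89, -0.4] [0.53, 0.033, 0.123] [-0.66, 0.48, 1.79, 0.99, 1.69, 1.81]
0.123 [100.0, 20.0, 150.0] [0.49, -0.77, -0.4] [0.516, 0.027, 0.123] [-0.57, 0.66, 1.51, 0.83, 1.91, 1.75]
0.125 [60.0, 10.0, 150.0] [-0.08, -0.84, -0.54] [0.544, 0.032, 0.125] [-0.75, 0.43, 2.03, 1.28, 1.58, 1.71]
0.125 [80.0, 10.0, 150.0] [0.21, -0.81, -0.54] [0.529, 0.031, 0.125] [-0.69, 0.61, 1.74, 1.08, 1.79, 1.74]
0.125 [40.0, 10.0, 150.0] [-0.36, -0.76, -0.54] [0.558, 0.028, 0.125] [-0.75, 0.23, 2.31, 1.57, 1.36, 1.66]
0.125 [100.0, 10.0, 150.0] [0.48, -0.69, -0.54] [0.516, 0.025, 0.125] [-0.59, 0.79, 1.45, 0.91, 2.01, 1.73]
0.137 [20.0, 0.0, 150.0] [-0.5, -0.55, -0.67] [0.567, 0.019, 0.137] [-0.63, 0.27, 2.49, 2.13, 1.36, 1.37]
0.137 [40.0, 0.0, 150.0] [-0.28, -0.69, -0.67] [0.555, 0.027, 0.137] [-0.78, 0.4, 2.26, 1.66, 1.53, 1.52]
0.137 [80.0, 0.0, 150.0] [0.23, -0.71, -0.67] [0.528, 0.028, 0.137] [-0.7, 0.73, 1.69, 1.16, 1.91, 1.7]
0.137 [100.0, 0.0, 150.0] [0.46, -0.59, -0.67] [0.515, 0.021, 0.137] [-0.6, 0.9, 1.39, 1.0, 2.12, 1.73]
0.137 [60.0, 0.0, 150.0] [-0.03, -0.74, -0.67] [0.541, 0.03, 0.137] [-0.77, 0.56, 1.99, 1.36, 1.71, 1.63]
0.141 [80.0, 10.0, 130.0] [0.42, -0.82, -0.39] [0.52, 0.03, 0.141] [-0.7, 0.56, 1.77, 1.07, 1.81, 1.4]
0.141 [40.0, 10.0, 130.0] [-0.21, -0.9, -0.39] [0.55, 0.033, 0.141] [-0.76, 0.15, 2.35, 1.56, 1.36, 1.35]
0.141 [100.0, 10.0, 130.0] [0.68, -0.63, -0.39] [0.507, 0.02, 0.141] [-0.6, 0.75, 1.47, 0.9, 2.03, 1.38]
```

```bash
python3 -m pendant '[{"translation":[15,0,-13],"twist":[0,0,0],"grip":-1},{"translation":[23,1,-20],"twist":[0,0,0],"grip":-1},{"translation":[30,1,-26],"twist":[0,0,0],"grip":-1},{"translation":[30,1,-26],"twist":[0,0,0],"grip":-1},{"translation":[26,1,-22],"twist":[0.045,0,-0.04],"grip":-1},{"translation":[15,0,-13],"twist":[0.09,0,-0.08],"grip":-1},{"translation":[0,0,0],"twist":[0.09,0,-0.08],"grip":-1},{"translation":[0,0,0],"twist":[0.09,0,-0.08],"grip":-1},{"translation":[0,0,0],"twist":[0.09,0,-0.08],"grip":-1},{"translation":[0,0,0],"twist":[0.09,0,-0.08],"grip":-1}]' 30 >/dev/null; python3 st.py
cat > plan.py <<'E'
from ik import *
s=robot.read_state(); T=R.from_rotvec(s['orientation']); q=np.array(s['q'])
z=T.as_matrix()[:,2]; az=np.arctan2(z[1],z[0]); pitch=np.arcsin(-z[2]); print('az,pitch',np.degrees([az,pitch]).round(1))
a=T.inv().apply([0,0,1]); dish=np.array([.540,-.0104])
O=orient(az,0,np.radians(140),None); ax=O.apply(a); h=ax[:2]/np.linalg.norm(ax[:2])
low=lambda O:(lambda ax:.027*ax+.033*(-np.array([0,0,1])+ax[2]*ax)/np.sqrt(1-ax[2]**2))(O.apply(a))
g=np.r_[dish-low(O)[:2]-.02*h,.15]; print('grasp',g.round(3))
for p,r in((pitch,0),(0,0),(0,60),(0,80),(0,100),(0,120),(0,140)):
    O=orient(az,np.radians(0) if p==0 else p,np.radians(r),None); q,e=ik(g+.019*O.apply([0,0,1]),O,q)
    print(r,'e',round(e,4),'axz',O.apply(a)[2].round(2),'exit rel dish mm',((g+low(O))[:2]-dish).dot(h).round(3),(g+low(O)).round(3),q.round(2))
tz=g+.019*z+[0,0,.03]; print('TCP target now',tz.round(3),'tool mm',(T.inv().apply(tz-s['tool_pos'])*1000).round())
E
python3 plan.py
```

```text
t 6.3 q [-0.964, 0.543, 1.224, 0.546, 2.014, -0.846] p [0.4762, -0.2856, 0.2117] F [-0.1, 0.4, -1.3] op 0.0616
[[0.019, 0.998, 0.06], [0.674, -0.057, 0.736], [0.738, 0.027, -0.674]]
az,pitch [85.3 42.4]
grasp [0.529 0.009 0.15 ]
0 e 0.0 axz 1.0 exit rel dish mm -0.004 [0.562 0.006 0.176] [-0.56  0.24  1.76  0.72  1.6  -0.63]
0 e 0.0 axz 0.74 exit rel dish mm 0.014 [ 0.527 -0.033  0.148] [-0.69  0.77  1.58  1.11  1.99 -0.88]
60 e 0.0 axz 0.35 exit rel dish mm 0.013 [ 0.552 -0.019  0.128] [-0.69  0.77  1.58  1.11  1.99  0.17]
80 e 0.0 axz 0.1 exit rel dish mm 0.007 [ 0.549 -0.013  0.12 ] [-0.69  0.77  1.58  1.11  1.99  0.52]
100 e 0.0 axz -0.15 exit rel dish mm -0.002 [ 0.543 -0.007  0.113] [-0.69  0.77  1.58  1.11  1.99  0.87]
120 e 0.0 axz -0.39 exit rel dish mm -0.011 [0.536 0.    0.109] [-0.69  0.77  1.58  1.11  1.99  1.21]
140 e 0.0 axz -0.58 exit rel dish mm -0.02 [0.53  0.007 0.107] [-0.69  0.77  1.58  1.11  1.99  1.56]
TCP target now [0.53  0.023 0.167] tool mm [177.  35. 261.]
```

```bash
python3 -m pendant '[{"translation":[10,2,15],"twist":[0,0,0],"grip":-1},{"translation":[20,4,30],"twist":[0,0,0],"grip":-1},{"translation":[24,5,36],"twist":[0,0,0],"grip":-1},{"translation":[24,5,36],"twist":[0,0,0],"grip":-1},{"translation":[24,5,36],"twist":[0,0,0],"grip":-1},{"translation":[24,5,36],"twist":[0,0,0],"grip":-1},{"translation":[24,5,36],"twist":[0,0,0],"grip":-1},{"translation":[18,4,27],"twist":[0,0,0],"grip":-1},{"translation":[6,1,9],"twist":[0,0,0],"grip":-1},{"translation":[0,0,0],"twist":[0,0,0],"grip":-1}]' >/dev/null; python3 st.py; python3 plan.py
```

```text
t 7.3 q [-0.54, 0.206, 1.753, 0.721, 1.622, -0.626] p [0.5311, 0.0315, 0.158] F [-0.2, 0.6, -1.3] op 0.0615
[[0.019, 0.998, 0.055], [0.675, -0.054, 0.736], [0.737, 0.023, -0.675]]
az,pitch [85.7 42.5]
grasp [0.529 0.009 0.15 ]
0 e 0.0 axz 1.0 exit rel dish mm -0.004 [0.562 0.007 0.176] [-0.55  0.24  1.76  0.71  1.6  -0.63]
0 e 0.0 axz 0.74 exit rel dish mm 0.013 [ 0.527 -0.033  0.148] [-0.69  0.77  1.58  1.11  1.99 -0.88]
60 e 0.0 axz 0.35 exit rel dish mm 0.013 [ 0.552 -0.019  0.128] [-0.69  0.77  1.58  1.11  1.99  0.17]
80 e 0.0 axz 0.11 exit rel dish mm 0.007 [ 0.549 -0.013  0.12 ] [-0.69  0.77  1.58  1.11  1.99  0.52]
100 e 0.0 axz -0.15 exit rel dish mm -0.002 [ 0.543 -0.007  0.113] [-0.69  0.77  1.58  1.11  1.99  0.87]
120 e 0.0 axz -0.39 exit rel dish mm -0.011 [0.536 0.    0.109] [-0.69  0.77  1.58  1.11  1.99  1.22]
140 e 0.0 axz -0.58 exit rel dish mm -0.02 [0.53  0.007 0.107] [-0.69  0.77  1.58  1.11  1.99  1.56]
TCP target now [0.53  0.023 0.167] tool mm [  1.  -1. -12.]
```

```bash
python3 -m pendant '[{"translation":[0,0,0],"twist":[0,0.1,0],"grip":-1},{"translation":[0,0,0],"twist":[0,0.14,0],"grip":-1},{"translation":[0,0,0],"twist":[0,0.14,0],"grip":-1},{"translation":[0,0,0],"twist":[0,0.14,0],"grip":-1},{"translation":[0,0,0],"twist":[0,0.14,0],"grip":-1},{"translation":[0,0,0],"twist":[0,0.06,0],"grip":-1},{"translation":[0,0,0],"twist":[0,0,0.13],"grip":-1},{"translation":[0,0,0],"twist":[0,0,0.15],"grip":-1},{"translation":[0,0,0],"twist":[0,0,0.15],"grip":-1},{"translation":[0,0,0],"twist":[0,0,0.15],"grip":-1}]' >/dev/null; python3 st.py
```

```text
t 8.3 q [-0.704, 0.78, 1.537, 1.107, 2.019, -0.313] p [0.5354, 0.0116, 0.1589] F [-0.3, 0.2, -1.4] op 0.0615
[[0.514, 0.855, 0.071], [-0.036, -0.061, 0.997], [0.857, -0.516, -0.001]]
```

```bash
python3 -m pendant '[{"translation":[0,0,6],"twist":[0,0,0.12],"grip":-1},{"translation":[0,0,6],"twist":[0,0,0.12],"grip":-1},{"translation":[0,0,5],"twist":[0,0,0.12],"grip":-1},{"translation":[0,0,0],"twist":[0,0,0.12],"grip":-1},{"translation":[0,0,0],"twist":[0,0,0.12],"grip":-1},{"translation":[0,0,0],"twist":[0,0,0.1],"grip":-1},{"translation":[0,0,0],"twist":[0,0,0.1],"grip":-1},{"translation":[0,0,0],"twist":[0,0,0.1],"grip":-1},{"translation":[0,0,0],"twist":[0,0,0.1],"grip":-1},{"translation":[0,0,0],"twist":[0,0,0.1],"grip":-1}]' >/dev/null; python3 st.py; python3 -m pendant '[{"translation":[0,0,0],"twist":[0,0,0.1],"grip":-1},{"translation":[0,0,0],"twist":[0,0,0.1],"grip":-1},{"translation":[0,0,0],"twist":[0,0,0.1],"grip":-1},{"translation":[0,0,0],"twist":[0,0,0.1],"grip":-1},{"translation":[0,0,0],"twist":[0,0,0.1],"grip":-1},{"translation":[0,0,0],"twist":[0,0,0.1],"grip":-1},{"translation":[0,0,0],"twist":[0,0,0.1],"grip":-1},{"translation":[0,0,0],"twist":[0,0,0.1],"grip":-1},{"translation":[0,0,0],"twist":[0,0,0],"grip":-1},{"translation":[0,0,0],"twist":[0,0,0],"grip":-1}]' >/dev/null; python3 st.py
python3 - <<'E'
from h import *
im,d=cam('top'); im2,d2=cam('side')
save('p1',np.hstack([cv2.resize(im[150:310,250:410],(400,400)),cv2.resize(im2[120:280,240:400],(400,400))]))
E
```

```text
t 9.3 q [-0.711, 0.775, 1.542, 1.112, 2.004, 0.826] p [0.5395, 0.0081, 0.1569] F [-0.9, 0.5, -1.1] op 0.0615
[[0.99, -0.108, 0.091], [-0.092, -0.001, 0.996], [-0.107, -0.994, -0.01]]
t 10.3 q [-0.74, 0.784, 1.52, 1.103, 2.009, 1.653] p [0.5418, -0.0124, 0.1562] F [0.6, 0.7, -0.4] op 0.0617
[[0.594, -0.797, 0.111], [-0.081, 0.077, 0.994], [-0.8, -0.599, -0.019]]
```

View pics/p1.png

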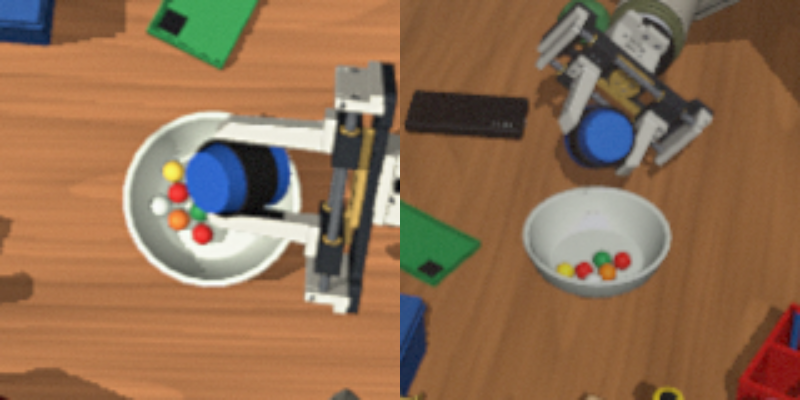

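All six beads are in the dish: left crop, yellow (173,171), red (178,192), white (160,206), orange (178,220), green (199,213), red (202,234). The cup is empty. I turn it back.

```bash
python3 -m pendant '[{"translation":[-16,-12,0],"twist":[0,0,0],"grip":-1},{"translation":[-20,-15,0],"twist":[0,0,0],"grip":-1},{"translation":[-16,-12,0],"twist":[0,0,0],"grip":-1},{"translation":[0,0,-10],"twist":[0,0,-0.15],"grip":-1},{"translation":[0,0,-20],"twist":[0,0,-0.15],"grip":-1},{"translation":[0,0,-20],"twist":[0,0,-0.15],"grip":-1},{"translation":[0,0,-20],"twist":[0,0,-0.15],"grip":-1},{"translation":[0,0,-20],"twist":[0,0,-0.15],"grip":-1},{"translation":[0,0,-20],"twist":[0,0,-0.15],"grip":-1},{"translation":[0,0,-20],"twist":[0,0,-0.15],"grip":-1}]' >/dev/null; python3 st.py; python3 -m pendant '[{"translation":[0,0,-20],"twist":[0,0,-0.15],"grip":-1},{"translation":[0,0,-20],"twist":[0,0,-0.15],"grip":-1},{"translation":[0,0,-10],"twist":[0,0,-0.15],"grip":-1},{"translation":[0,0,0],"twist":[0,0,-0.15],"grip":-1},{"translation":[0,0,0],"twist":[0,0,-0.15],"grip":-1},{"translation":[0,0,0],"twist":[0,0,-0.15],"grip":-1},{"translation":[0,0,0],"twist":[0,0,-0.15],"grip":-1},{"translation":[0,0,0],"twist":[0,0,-0.1],"grip":-1},{"translation":[0,0,0],"twist":[0,0,0],"grip":-1},{"translation":[0,0,0],"twist":[0,0,0],"grip":-1}]' >/dev/null; python3 st.py
```

```text
t 11.4 q [-0.89, 0.809, 1.307, 1.077, 2.206, 0.725] p [0.5259, -0.143, 0.2262] F [-0.3, -0.5, -1.0] op 0.0614
[[0.986, 0.124, 0.107], [-0.104, -0.032, 0.994], [0.127, -0.992, -0.018]]
t 12.4 q [-0.946, 0.892, 1.174, 1.069, 2.271, -0.405] p [0.5188, -0.1992, 0.2262] F [0.0, 0.5, -0.7] op 0.0619
[[0.281, 0.953, 0.11], [-0.014, -0.111, 0.994], [0.96, -0.281, -0.018]]
```

```bash
python3 -m pendant '[{"translation":[0,0,0],"twist":[0,0,-0.14],"grip":-1},{"translation":[0,0,0],"twist":[0,0,-0.14],"grip":-1},{"translation":[0,0,0],"twist":[0,-0.14,0],"grip":-1},{"translation":[0,0,0],"twist":[0,-0.14,0],"grip":-1},{"translation":[0,0,0],"twist":[0,-0.14,0],"grip":-1},{"translation":[0,0,0],"twist":[0,-0.14,0],"grip":-1},{"translation":[0,0,0],"twist":[0,-0.14,0],"grip":-1},{"translation":[0,0,0],"twist":[-0.08,0,0.07],"grip":-1},{"translation":[0,0,0],"twist":[-0.09,0,0.08],"grip":-1},{"translation":[0,0,0],"twist":[-0.09,0,0.08],"grip":-1}]' >/dev/null; python3 st.py
cat > tilt.py <<'E'
from h import *
s=robot.read_state(); T=R.from_rotvec(s['orientation'])
a=np.array([.753,.032,-.657]); a/=np.linalg.norm(a); u=T.inv().apply([0,0,1])
# twist (tool frame) that makes cup axis a (tool coords) vertical: rotate a onto u
c=np.cross(a,u); print('tilt deg',np.degrees(np.arcsin(np.linalg.norm(c))).round(2),'twist',c.round(3),'up in tool',u.round(3))
z=T.as_matrix()[:,2]; print('az',np.degrees(np.arctan2(z[1],z[0])).round(1))
E
python3 tilt.py; python3 g.py .465 -.275 .036
```

```text
t 13.4 q [-0.934, 0.207, 1.621, 0.725, 1.72, -0.498] p [0.5196, -0.2004, 0.2231] F [0.4, 0.0, -0.9] op 0.0615
[[0.316, 0.89, 0.329], [0.6, -0.456, 0.657], [0.735, -0.01, -0.678]]
tilt deg 2.88 twist [-0.028  0.028 -0.031] up in tool [ 0.735 -0.01  -0.678]
az 63.4
to grasp pt, tool mm [-199.5  -12.7   78.8]
```

```bash
python3 -m pendant '[{"translation":[0,0,0],"twist":[-0.09,0,0.08],"grip":-1},{"translation":[0,0,0],"twist":[-0.09,0,0.08],"grip":-1},{"translation":[0,0,0],"twist":[-0.09,0,0.08],"grip":-1},{"translation":[0,0,0],"twist":[0,0,0],"grip":-1},{"translation":[0,0,0],"twist":[-0.028,0.028,-0.031],"grip":-1},{"translation":[0,0,0],"twist":[0,0,0],"grip":-1},{"translation":[0,0,0],"twist":[0,0,0],"grip":-1},{"translation":[0,0,0],"twist":[0,0,0],"grip":-1},{"translation":[0,0,0],"twist":[0,0,0],"grip":-1},{"translation":[0,0,0],"twist":[0,0,0],"grip":-1}]' >/dev/null; python3 st.py;python3 tilt.py; python3 g.py .465 -.275 .096
```

```text
t 14.4 q [-1.01, -0.088, 1.938, 0.845, 1.482, -0.335] p [0.5187, -0.2005, 0.225] F [-0.4, 0.4, -0.6] op 0.0617
[[0.482, 0.657, 0.579], [0.452, -0.753, 0.479], [0.751, 0.031, -0.66]]
tilt deg 0.23 twist [-0.001  0.004 -0.001] up in tool [ 0.751  0.031 -0.66 ]
az 39.6
to grasp pt, tool mm [-156.3   16.8   37.4]
```

```bash
python3 -m pendant '[{"translation":[-15,2,4],"twist":[0,0,0],"grip":-1},{"translation":[-28,3,7],"twist":[0,0,0],"grip":-1},{"translation":[-32,3,7],"twist":[0,0,0],"grip":-1},{"translation":[-32,3,7],"twist":[0,0,0],"grip":-1},{"translation":[-28,3,7],"twist":[0,0,0],"grip":-1},{"translation":[-12,2,4],"twist":[0,0,0],"grip":-1},{"translation":[0,0,0],"twist":[0,0,0],"grip":-1},{"translation":[0,0,0],"twist":[0,0,0],"grip":-1},{"translation":[0,0,0],"twist":[0,0,0],"grip":-1},{"translation":[0,0,0],"twist":[0,0,0],"grip":-1}]' >/dev/null; python3 st.py;python3 tilt.py; python3 g.py .465 -.275 .0325
```

```text
t 15.4 q [-1.145, 0.213, 1.921, 0.828, 1.385, -0.633] p [0.4766, -0.2652, 0.0821] F [-0.3, 0.4, -0.1] op 0.0613
[[0.481, 0.659, 0.578], [0.454, -0.751, 0.479], [0.75, 0.031, -0.661]]
tilt deg 0.27 twist [-0.001  0.005 -0.   ] up in tool [ 0.75   0.031 -0.661]
az 39.7
to grasp pt, tool mm [-47.2  -1.8  40.4]
```

```bash
python3 -m pendant '[{"translation":[-7,0,6],"twist":[0,0,0],"grip":-1},{"translation":[-9,0,8],"twist":[0,0,0],"grip":-1},{"translation":[-9,0,8],"twist":[0,0,0],"grip":-1},{"translation":[-9,0,8],"twist":[0,0,0],"grip":-1},{"translation":[-5,0,4.5],"twist":[0,0,0],"grip":-1},{"translation":[-3,0,2.5],"twist":[0,0,0],"grip":-1},{"translation":[0,0,0],"twist":[0,0,0],"grip":-1},{"translation":[0,0,0],"twist":[0,0,0],"grip":-1},{"translation":[0,0,0],"twist":[0,0,0],"grip":-1},{"translation":[0,0,0],"twist":[0,0,0],"grip":-1}]' >/dev/null; python3 st.py;python3 tilt.py
```

```text
t 16.4 q [-1.142, 0.337, 1.91, 0.849, 1.306, -0.721] p [0.4788, -0.2667, 0.0224] F [0.7, -0.8, -1.3] op 0.0613
[[0.48, 0.66, 0.578], [0.456, -0.75, 0.479], [0.749, 0.034, -0.661]]
tilt deg 0.34 twist [0.001 0.006 0.002] up in tool [ 0.749  0.034 -0.661]
az 39.6
```

```bash
python3 -m pendant '[{"translation":[-1,0,1],"twist":[0,0,0],"grip":-1},{"translation":[0,0,0],"twist":[0,0,0],"grip":-1},{"translation":[0,0,0],"twist":[0,0,0],"grip":1},{"translation":[0,0,0],"twist":[0,0,0],"grip":1},{"translation":[0,0,0],"twist":[0,0,0],"grip":1},{"translation":[0,0,0],"twist":[0,0,0],"grip":1},{"translation":[0,0,-8],"twist":[0,0,0],"grip":1},{"translation":[0,0,-15],"twist":[0,0,0],"grip":1},{"translation":[0,0,-25],"twist":[0,0,0],"grip":1},{"translation":[0,0,-30],"twist":[0,0,0],"grip":1}]' >/dev/null; python3 st.py
python3 -m pendant '[{"translation":[0,0,-35],"twist":[0,0,0],"grip":1},{"translation":[0,0,-40],"twist":[0,0,0],"grip":1},{"translation":[0,0,-40],"twist":[0,0,0],"grip":1},{"translation":[0,0,-20],"twist":[0,0,0],"grip":1},{"translation":[0,0,0],"twist":[0,-0.15,0],"grip":1},{"translation":[0,0,0],"twist":[0,-0.15,0],"grip":1},{"translation":[0,0,0],"twist":[0,-0.15,0],"grip":1},{"translation":[0,0,0],"twist":[0,-0.15,0],"grip":1},{"translation":[0,0,0],"twist":[0,-0.15,0],"grip":1},{"translation":[0,0,0],"twist":[0,-0.1,0],"grip":1}]' >/dev/null; python3 st.py
python3 - <<'E'
from h import *
im,d=cam('top'); P=cloud('top',d)
p=P[220:300,420:500].reshape(-1,3);q=p[(p[:,2]>.052)&(p[:,2]<.064)];print(len(q),cv2.minEnclosingCircle((q[:,:2]*1000).astype(np.float32)))
for n,b in (('dish',(290,185,380,275,.038,.05)),('tail',(160,255,182,288,.145,.17))):
    x0,y0,x1,y1,lo,hi=b; p=P[y0:y1,x0:x1].reshape(-1,3);q=p[(p[:,2]>lo)&(p[:,2]<hi)];print(n,cv2.minEnclosingCircle((q[:,:2]*1000).astype(np.float32)))
save('t2',im[150:390,240:560],None,2.5)
E
```

```text
t 17.4 q [-1.251, 0.262, 1.879, 0.78, 1.447, -0.705] p [0.4317, -0.303, 0.0745] F [0.7, -0.2, -0.7] op 0.0929
[[0.479, 0.663, 0.575], [0.456, -0.748, 0.483], [0.75, 0.031, -0.66]]
t 18.4 q [-0.944, -0.134, 1.822, -0.01, 1.408, -0.072] p [0.3375, -0.3855, 0.1809] F [0.2, 0.1, -0.4] op 0.0926
[[0.765, 0.644, 0.018], [0.644, -0.764, -0.043], [-0.013, 0.044, -0.999]]
197 ((468.3238525390625, -276.8990173339844), 33.20426559448242)
dish ((540.0360717773438, -10.541153907775879), 77.32539367675781)
tail ((430.2049255371094, 306.73822021484375), 13.524528503417969)
```

View pics/t2.png

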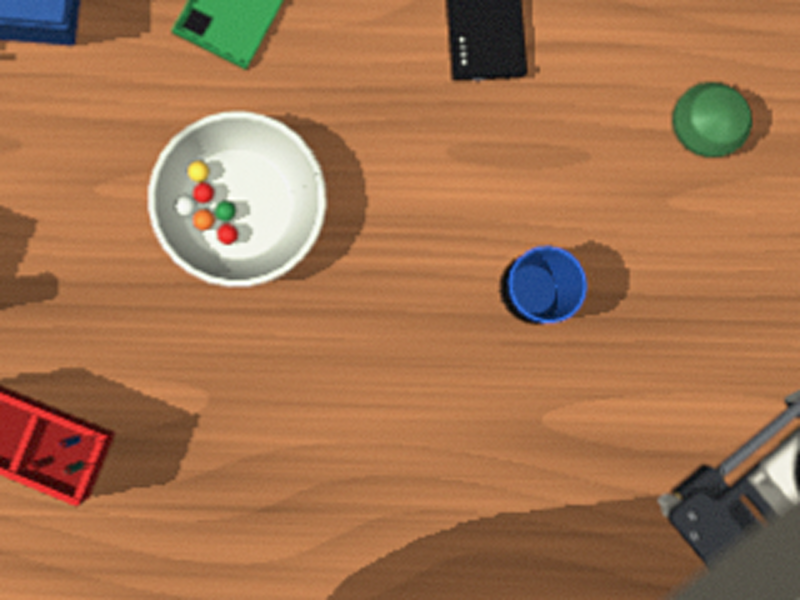

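The cup stands empty at (545,285) in the crop. The six beads are in the dish at about (210,205), and the dish and torch have not moved. Next I plan the torch.

Run:
```python
from ik import *
s=robot.read_state(); q=np.array(s['q']); D=np.array([.540,-.0105,.008]); tor=np.array([.430,.3065])
for al in (68.5,-111.5):
  a=np.radians(al); y=np.array([np.cos(a),np.sin(a),0]); z=np.array([0,0,-1.]); Rg=R.from_matrix(np.c_[np.cross(y,z),y,z])
  qg=[ik(np.r_[tor,h],Rg,np.array([.6,.1,1.6,0,1.4,q6])) for h in(.27,.106) for q6 in(-1,1)]
  for x,e in qg: print('grasp',al,round(e,4),x.round(2))
  q0=min(qg[:2],key=lambda r:r[1])[0]
  for ps in range(-120,121,15):
    p=np.radians(ps); h=np.array([np.cos(p),np.sin(p),0]); t=(h+z)/2**.5; qq=q0
    for k in(.33,.66,1):
      Rf=R.from_rotvec(np.cross(z,h)*np.pi/4*k)*Rg; qq,e=ik((1-k)*np.r_[tor,.27]+k*(D-.248*t),Rf,qq)
    if e<.01: print(ps,round(e,4),(D-.248*t).round(3),qq.round(2),'margin',np.minimum(qq-LO,HI-qq).min().round(2))
```

```text
grasp 68.5 0.0 [ 0.52 -0.08  1.61 -0.    1.61 -0.67]
grasp 68.5 0.0 [ 0.52 -0.08  1.61  0.    1.61 -0.67]
grasp 68.5 0.0 [ 0.52  0.02  1.81 -0.    1.31 -0.67]
grasp 68.5 0.0 [ 0.52  0.02  1.81 -0.    1.31 -0.67]
-120 0.0 [0.628 0.141 0.183] [ 0.39  0.93  0.69 -0.53  2.13 -0.94] margin 0.6
-105 0.0 [0.585 0.159 0.183] [ 0.5   0.7   1.03 -0.58  1.95 -0.76] margin 0.76
-90 0.0 [0.54  0.165 0.183] [ 0.6   0.47  1.35 -0.64  1.79 -0.58] margin 0.7
-75 0.0 [0.495 0.159 0.183] [ 0.69  0.23  1.65 -0.7   1.63 -0.42] margin 0.64
-60 0.0 [0.452 0.141 0.183] [ 0.76 -0.04  1.94 -0.76  1.5  -0.28] margin 0.56
-45 0.0 [0.416 0.113 0.183] [ 0.79 -0.39  2.24 -0.8   1.38 -0.21] margin 0.26
30 0.0024 [ 0.388 -0.098  0.183] [-1.16 -0.81  2.49  0.78  1.57 -2.4 ] margin 0.01
45 0.0 [ 0.416 -0.134  0.183] [-1.09 -0.33  2.19  0.74  1.57 -2.4 ] margin 0.26
60 0.0 [ 0.452 -0.162  0.183] [-0.99 -0.    1.9   0.69  1.64 -2.28] margin 0.38
75 0.0 [ 0.495 -0.18   0.183] [-0.88  0.27  1.6   0.62  1.75 -2.12] margin 0.54
90 0.0 [ 0.54  -0.186  0.183] [-0.77  0.51  1.3   0.56  1.89 -1.94] margin 0.72
105 0.0 [ 0.585 -
[... 460 characters left out ...]
159 0.183] [ 0.5   0.7   1.03 -0.58  1.95  2.38] margin 0.28
-90 0.0 [0.54  0.165 0.183] [ 0.6   0.47  1.35 -0.64  1.79  2.56] margin 0.1
30 0.0024 [ 0.388 -0.098  0.183] [-1.16 -0.81  2.49  0.78  1.57  0.74] margin 0.01
45 0.0 [ 0.416 -0.134  0.183] [-1.09 -0.33  2.19  0.74  1.57  0.75] margin 0.31
60 0.0 [ 0.452 -0.162  0.183] [-0.99 -0.    1.9   0.69  1.64  0.86] margin 0.6
75 0.0 [ 0.495 -0.18   0.183] [-0.88  0.27  1.6   0.62  1.75  1.02] margin 0.9
90 0.0 [ 0.54  -0.186  0.183] [-0.77  0.51  1.3   0.56  1.89  1.2 ] margin 0.84
105 0.0 [ 0.585 -0.18   0.183] [-0.65  0.73  0.98  0.5   2.04  1.38] margin 0.69
120 0.0 [ 0.628 -0.162  0.183] [-0.54  0.97  0.63  0.44  2.21  1.55] margin 0.52
```

```bash
python3 -m pendant '[{"translation":[15,-8,-20],"twist":[0,0,0],"grip":0.3},{"translation":[30,-16,-25],"twist":[0,0,0],"grip":0.3},{"translation":[38,-21,-15],"twist":[0,0,0],"grip":0.3},{"translation":[38,-21,-10],"twist":[0,0,0],"grip":0.3},{"translation":[38,-21,-10],"twist":[0,0,0],"grip":0.3},{"translation":[38,-21,-10],"twist":[0,0,0],"grip":0.3},{"translation":[38,-21,-5],"twist":[0,0,0],"grip":0.3},{"translation":[38,-21,-5],"twist":[0,0,0],"grip":0.3},{"translation":[30,-16,0],"twist":[0,0,0],"grip":0.3},{"translation":[14,-8,0],"twist":[0,0,0],"grip":0.3}]' 30 >/dev/null; python3 st.py
python3 -m pendant '[{"translation":[0,0,0],"twist":[0,0,-0.15],"grip":0.3},{"translation":[0,0,0],"twist":[0,0,-0.15],"grip":0.3},{"translation":[0,0,0],"twist":[0,0,-0.15],"grip":0.3},{"translation":[0,0,0],"twist":[0,0,-0.15],"grip":0.3},{"translation":[0,0,0],"twist":[0,0,-0.15],"grip":0.3},{"translation":[0,0,0],"twist":[0,0,-0.15],"grip":0.3},{"translation":[0,0,0],"twist":[0,0,-0.15],"grip":0.3},{"translation":[0,0,0],"twist":[0,0,-0.15],"grip":0.3},{"translation":[0,0,0],"twist":[0,0,-0.15],"grip":0.3},{"translation":[0,0,0],"twist":[0,0,-0.15],"grip":0.3}]' >/dev/null; python3 st.py
cat > tg.py <<'E'
from h import *; import sys
v=[float(x) for x in sys.argv[1:]]; s=robot.read_state(); T=R.from_rotvec(s['orientation'])
a=np.radians(v[3]); ps=np.radians(v[4]); pit=np.radians(v[5])  # jaw az at tool-down, lean azimuth, lean angle
z=np.array([0,0,-1.]);y=np.array([np.cos(a),np.sin(a),0]); Rg=R.from_matrix(np.c_[np.cross(y,z),y,z])
Rf=R.from_rotvec(np.cross(z,[np.cos(ps),np.sin(ps),0])*pit)*Rg
print('tool mm',(T.inv().apply(np.array(v[:3])-s['tool_pos'])*1000).round(1),'twist',(T.inv()*Rf).as_rotvec().round(3))
E
python3 tg.py .430 .3065 .26 68.5 -90 0
```

```text
t 19.45 q [-0.158, -0.274, 1.763, -0.034, 1.627, 0.724] p [0.4665, -0.0355, 0.2801] F [0.8, -0.3, 0.3] op 0.0606
[[0.773, 0.634, 0.02], [0.634, -0.772, -0.038], [-0.009, 0.042, -0.999]]
t 20.45 q [-0.176, -0.282, 1.76, -0.024, 1.643, -0.798] p [0.462, -0.0396, 0.2854] F [-0.2, -0.6, -0.1] op 0.0604
[[-0.581, 0.814, 0.016], [0.813, 0.581, -0.028], [-0.032, -0.003, -0.999]]
tool mm [301.  175.1  15.4] twist [-0.012  0.03  -0.575]
```

```bash
python3 -m pendant '[{"translation":[14,8,0],"twist":[0,0,0],"grip":0.3},{"translation":[30,17,0],"twist":[0,0,0],"grip":0.3},{"translation":[38,22,2],"twist":[0,0,0],"grip":0.3},{"translation":[38,22,2],"twist":[0,0,0],"grip":0.3},{"translation":[38,22,2],"twist":[0,0,0],"grip":0.3},{"translation":[38,22,2],"twist":[0,0,0],"grip":0.3},{"translation":[38,22,2],"twist":[0,0,0],"grip":0.3},{"translation":[34,20,2],"twist":[0,0,0],"grip":0.3},{"translation":[20,12,2],"twist":[0,0,0],"grip":0.3},{"translation":[8,4,0],"twist":[0,0,0],"grip":0.3}]' >/dev/null
python3 -m pendant '[{"translation":[0,0,0],"twist":[0,0,-0.1],"grip":0.3},{"translation":[0,0,0],"twist":[0,0,-0.14],"grip":0.3},{"translation":[0,0,0],"twist":[0,0,-0.14],"grip":0.3},{"translation":[0,0,0],"twist":[0,0,-0.14],"grip":0.3},{"translation":[0,0,0],"twist":[0,0,-0.06],"grip":0.3},{"translation":[0,0,0],"twist":[0,0,0],"grip":0.3},{"translation":[0,0,0],"twist":[0,0,0],"grip":0.3},{"translation":[0,0,0],"twist":[0,0,0],"grip":0.3},{"translation":[0,0,0],"twist":[0,0,0],"grip":0.3},{"translation":[0,0,0],"twist":[0,0,0],"grip":0.3}]' >/dev/null; python3 st.py; python3 tg.py .430 .3065 .2 68.5 -90 0
```

```text
t 22.45 q [0.514, -0.097, 1.624, -0.021, 1.619, -0.682] p [0.4298, 0.2924, 0.2709] F [-0.6, -0.2, -0.7] op 0.0607
[[-0.93, 0.367, 0.006], [0.367, 0.93, -0.021], [-0.013, -0.017, -1.0]]
tool mm [ 6.  14.4 70.6] twist [-0.017  0.013 -0.001]
```

```bash
python3 -m pendant '[{"translation":[0,0,0],"twist":[-0.017,0.013,0],"grip":0.3},{"translation":[3,6,10],"twist":[0,0,0],"grip":0.3},{"translation":[3,6,10],"twist":[0,0,0],"grip":0.3},{"translation":[0,0,15],"twist":[0,0,0],"grip":0.3},{"translation":[0,0,15],"twist":[0,0,0],"grip":0.3},{"translation":[0,0,15],"twist":[0,0,0],"grip":0.3},{"translation":[0,0,0],"twist":[0,0,0],"grip":0.3},{"translation":[0,0,0],"twist":[0,0,0],"grip":0.3},{"translation":[0,0,0],"twist":[0,0,0],"grip":0.3},{"translation":[0,0,0],"twist":[0,0,0],"grip":0.3}]' >/dev/null; python3 st.py; python3 tg.py .430 .3065 .106 68.5 -90 0
python3 - <<'E'
from h import *
im,d=cam('top'); im2,d2=cam('side')
save('u1',np.hstack([cv2.resize(im[200:330,110:240],(400,400)),cv2.resize(im2[220:350,270:400],(400,400))]))
E
```

```text
t 23.45 q [0.525, -0.057, 1.72, 0.002, 1.483, -0.671] p [0.4264, 0.3069, 0.197] F [-0.8, 0.6, -0.1] op 0.0605
[[-0.93, 0.367, -0.005], [0.367, 0.93, -0.001], [0.004, -0.002, -1.0]]
tool mm [-3.9  1.2 90.9] twist [-0.002 -0.004 -0.   ]
```

View pics/u1.png

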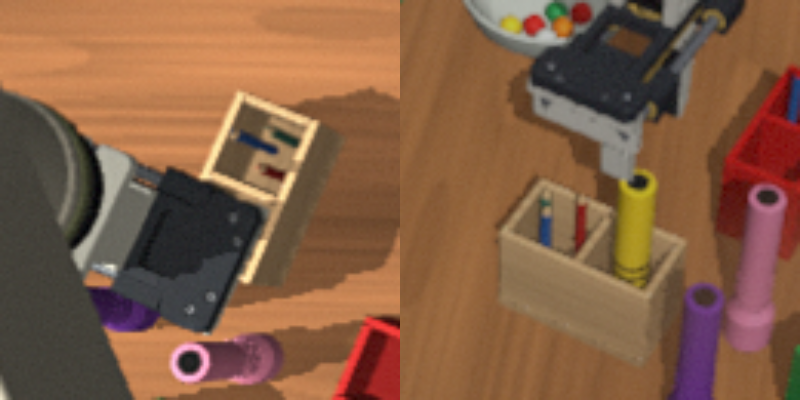

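Run:
```python
from h import *
s=robot.read_state();T=R.from_rotvec(s['orientation']);p=np.array(s['tool_pos'])
k,D,M=K('side'); 
pts=np.array([p,p+T.apply([0,.030,0]),p+T.apply([0,-.03,0]),p+T.apply([0,.04,0]),[.430,.3065,.158],[.430,.3065,.08]])
c=(pts-M[:3,3])@M[:3,:3]; c=c*[1,-1,-1]
u=cv2.projectPoints(c,np.zeros(3),np.zeros(3),k,D)[0].reshape(-1,2)
print(((u-[270,220])*400/130+[400,0]).round())
z=np.load('/tmp/side.npz'); P=cloud('side',z['d']); m=(P[...,2]>.15)&(P[...,2]<.165)&(abs(P[...,0]-.43)<.03)&(abs(P[...,1]-.3065)<.03); q=P[m]; print(len(q),q.mean(0).round(4), cv2.minEnclosingCircle((q[:,:2]*1000).astype(np.float32)))
# finger near tip in side cloud
m=(P[...,2]>.19)&(P[...,2]<.215)&(abs(P[...,0]-.43)<.08)&(abs(P[...,1]-.3065)<.08); q=P[m];print(len(q)); print(q.min(0).round(3),q.max(0).round(3))
```

```text
[[644. 141.]
 [622. 170.]
 [665. 114.]
 [615. 180.]
 [636. 180.]
 [631. 254.]]
98 [0.4273 0.3111 0.1575] ((427.9785461425781, 309.09521484375), 13.473163604736328)
66
[0.403 0.271 0.196] [0.449 0.353 0.215]
```

Projecting the finger tip, predicted at crop (622,170), agrees with the picture at (618,175), and the torch tail is at (638,180). I descend and grip.

```bash
python3 -m pendant '[{"translation":[-2,2,10],"twist":[0,0,0],"grip":0.3},{"translation":[0,0,20],"twist":[0,0,0],"grip":0.3},{"translation":[0,0,20],"twist":[0,0,0],"grip":0.3},{"translation":[0,0,20],"twist":[0,0,0],"grip":0.3},{"translation":[0,0,12],"twist":[0,0,0],"grip":0.3},{"translation":[0,0,5],"twist":[0,0,0],"grip":0.3},{"translation":[0,0,0],"twist":[0,0,0],"grip":0.3},{"translation":[0,0,0],"twist":[0,0,0],"grip":0.3},{"translation":[0,0,0],"twist":[0,0,0],"grip":0.3},{"translation":[0,0,0],"twist":[0,0,0],"grip":0.3}]' >/dev/null; python3 st.py; python3 tg.py .429 .308 .106 68.5 -90 0
```

```text
t 24.55 q [0.524, 0.022, 1.805, 0.002, 1.31, -0.671] p [0.4329, 0.31, 0.1099] F [0.3, -0.1, 0.5] op 0.0609
[[-0.93, 0.367, 0.004], [0.367, 0.93, 0.004], [-0.002, 0.005, -1.0]]
tool mm [ 2.9 -3.3  3.8] twist [ 0.005  0.002 -0.   ]
```

```bash
python3 -m pendant '[{"translation":[3,-3,2],"twist":[0.005,0.002,0],"grip":0.3},{"translation":[0,0,0],"twist":[0,0,0],"grip":0.3},{"translation":[0,0,0],"twist":[0,0,0],"grip":-1},{"translation":[0,0,0],"twist":[0,0,0],"grip":-1},{"translation":[0,0,0],"twist":[0,0,0],"grip":-1},{"translation":[0,0,0],"twist":[0,0,0],"grip":-1},{"translation":[0,0,0],"twist":[0,0,0],"grip":-1},{"translation":[0,0,0],"twist":[0,0,0],"grip":-1},{"translation":[0,0,0],"twist":[0,0,0],"grip":-1},{"translation":[0,0,0],"twist":[0,0,0],"grip":-1}]' 40 >/dev/null; python3 st.py; python3 tg.py .429 .308 .106 68.5 -90 0
```

```text
t 25.55 q [0.526, 0.017, 1.811, -0.0, 1.311, -0.669] p [0.4295, 0.3087, 0.1093] F [-1.3, -0.2, -0.0] op 0.0253
[[-0.93, 0.367, 0.002], [0.367, 0.93, 0.001], [-0.001, 0.002, -1.0]]
tool mm [ 0.2 -0.9  3.3] twist [ 0.002  0.001 -0.   ]
```

```bash
python3 -m pendant '[{"translation":[0,0,-8],"twist":[0,0,0],"grip":-1},{"translation":[0,0,-14],"twist":[0,0,0],"grip":-1},{"translation":[0,0,-20],"twist":[0,0,0],"grip":-1},{"translation":[0,0,-20],"twist":[0,0,0],"grip":-1},{"translation":[0,0,-22],"twist":[0,0,0],"grip":-1},{"translation":[0,0,-22],"twist":[0,0,0],"grip":-1},{"translation":[0,0,-22],"twist":[0,0,0],"grip":-1},{"translation":[0,0,-15],"twist":[0,0,0],"grip":-1},{"translation":[0,0,-8],"twist":[0,0,0],"grip":-1},{"translation":[0,0,0],"twist":[0,0,0],"grip":-1}]' >/dev/null; python3 st.py; python3 tg.py .540 .167 .25 68.5 -90 0
python3 - <<'E'
from h import *
im,d=cam('side'); save('v1',im[140:380,200:520],None,2)
P=cloud('side',d); h=im.astype(int); m=(h[...,0]>120)&(h[...,1]>100)&(h[...,2]<60)&(P[...,2]>.15)&(P[...,2]<.3)&(abs(P[...,0]-.43)<.05)
print(m.sum(),P[m].min(0).round(3),P[m].max(0).round(3))
E
```

```text
t 26.55 q [0.526, -0.088, 1.607, -0.0, 1.616, -0.669] p [0.4289, 0.3084, 0.2755] F [-0.0, 0.3, -1.3] op 0.0256
[[-0.93, 0.367, 0.006], [0.367, 0.93, 0.003], [-0.004, 0.005, -1.0]]
tool mm [-155.1  -90.9   25.7] twist [ 0.005  0.004 -0.   ]
225 [0.416 0.312 0.215] [0.44  0.328 0.298]
```

View pics/v1.png

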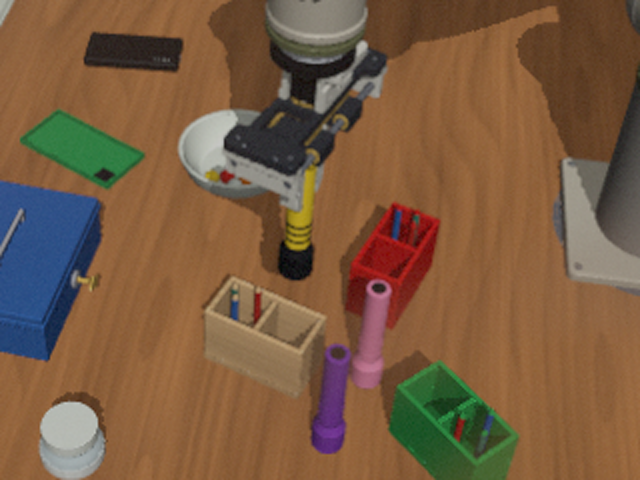

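The torch is out at (297,225), hanging straight in the grip, and the holder still stands at (265,335). I carry it over and slant it.

```bash
python3 -m pendant '[{"translation":[-12,-7,0],"twist":[0,0,0],"grip":-1},{"translation":[-22,-13,0],"twist":[0,0,0],"grip":-1},{"translation":[-28,-17,2],"twist":[0,0,0],"grip":-1},{"translation":[-28,-17,2],"twist":[0,0,0],"grip":-1},{"translation":[-28,-17,2],"twist":[0,0,0],"grip":-1},{"translation":[-22,-13,2],"twist":[0,0,0],"grip":-1},{"translation":[-12,-7,0],"twist":[0,0,0],"grip":-1},{"translation":[0,0,0],"twist":[0,0,0],"grip":-1},{"translation":[0,0,0],"twist":[0,0,0],"grip":-1},{"translation":[0,0,0],"twist":[0,0,0],"grip":-1}]' >/dev/null; python3 st.py; python3 tg.py .540 .167 .1855 68.5 -90 45
```

```text
t 27.6 q [0.193, 0.022, 1.536, -0.0, 1.595, -1.004] p [0.5378, 0.157, 0.2555] F [-1.2, -0.2, -1.3] op 0.0255
[[-0.931, 0.366, -0.011], [0.366, 0.931, -0.003], [0.009, -0.006, -1.0]]
tool mm [ 0.9 10.5 70. ] twist [ 0.725 -0.296  0.005]
```

```bash
python3 -m pendant '[{"translation":[0,3,0],"twist":[0.06,-0.025,0],"grip":-1},{"translation":[0,3,0],"twist":[0.12,-0.049,0],"grip":-1},{"translation":[0,3,0],"twist":[0.12,-0.049,0],"grip":-1},{"translation":[0,0,0],"twist":[0.12,-0.049,0],"grip":-1},{"translation":[0,0,0],"twist":[0.12,-0.049,0],"grip":-1},{"translation":[0,0,0],"twist":[0.12,-0.049,0],"grip":-1},{"translation":[0,0,0],"twist":[0.06,-0.025,0],"grip":-1},{"translation":[0,0,0],"twist":[0,0,0],"grip":-1},{"translation":[0,0,0],"twist":[0,0,0],"grip":-1},{"translation":[0,0,0],"twist":[0,0,0],"grip":-1}]' >/dev/null; python3 st.py; python3 tg.py .540 .167 .1855 68.5 -90 45
```

```text
t 28.6 q [0.628, 0.422, 1.278, -0.674, 1.887, -0.648] p [0.538, 0.1775, 0.2597] F [0.2, -0.6, -1.2] op 0.0256
[[-0.932, 0.362, 0.022], [0.237, 0.655, -0.717], [-0.274, -0.664, -0.696]]
tool mm [15.9 43.1 59.2] twist [-0.006  0.026  0.005]
```

```bash
python3 -m pendant '[{"translation":[2,5,8],"twist":[-0.006,0.026,0.005],"grip":-1},{"translation":[3,9,12],"twist":[0,0,0],"grip":-1},{"translation":[3,9,12],"twist":[0,0,0],"grip":-1},{"translation":[3,8,11],"twist":[0,0,0],"grip":-1},{"translation":[2,5,7],"twist":[0,0,0],"grip":-1},{"translation":[0,2,3],"twist":[0,0,0],"grip":-1},{"translation":[0,0,0],"twist":[0,0,0],"grip":-1},{"translation":[0,0,0],"twist":[0,0,0],"grip":-1},{"translation":[0,0,0],"twist":[0,0,0],"grip":-1},{"translation":[0,0,0],"twist":[0,0,0],"grip":-1}]' >/dev/null; python3 st.py; python3 tg.py .540 .167 .1855 68.5 -90 45
python3 - <<'E'
from h import *
im,d=cam('top'); im2,d2=cam('side'); np.savez('/tmp/fin.npz',a=im,b=im2)
save('w1',np.hstack([cv2.resize(im[150:310,210:370],(400,400)),cv2.resize(im2[140:300,240:400],(400,400))]))
s=robot.read_state();T=R.from_rotvec(s['orientation']);p=np.array(s['tool_pos'])
print('lens pred',(p+T.apply([0,0,.101])).round(4),'spot',(p+T.apply([0,0,.251])).round(4))
pts=np.array([p+T.apply([0,0,v]) for v in(.101,.071,.061,.02)])
for n,off in(('top',(210,150,0)),('side',(240,140,400))):
    k,D,M=K(n); c=(pts-M[:3,3])@M[:3,:3]*[1,-1,-1]; u=cv2.projectPoints(c,np.zeros(3),np.zeros(3),k,D)[0].reshape(-1,2)
    print(n,((u-off[:2])*2.5+[off[2],0]).round().tolist())
# torch axis from cloud (points near predicted axis)
t=T.as_matrix()[:,2]; Q=[]
for n in('top','side'):
    z=np.load(f'/tmp/{n}.npz'); P=cloud(n,z['d']).reshape(-1,3); v=(P-p)@t; r=np.linalg.norm(P-p-v[:,None]*t,axis=1)
    for lo,hi,rad in((.02,.06,.013),(.072,.098,.018)):
        q=P[(v>lo)&(v<hi)&(r<.03)]
        if len(q)<15: continue
        T0=T.inv(); f=lambda c:np.linalg.norm(T0.apply(q-p)[:,:2]-c,axis=1)-rad
        print(n,lo,len(q),'offset tool xy mm',(least_squares(f,[0,0]).x*1000).round(1)) if 0 else Q.append((n,lo,len(q),(__import__('scipy.optimize').optimize.least_squares(f,[0,0]).x*1000).round(1)))
    q=P[(v>.05)&(v<.13)&(r<.022)]; print(n,'axial max',((q-p)@t).max().round(4))
print(Q)
E
```

```text
t 29.6 q [0.596, 0.468, 1.338, -0.635, 1.793, -0.587] p [0.5411, 0.1652, 0.1901] F [0.2, -0.4, -1.4] op 0.0254
[[-0.928, 0.373, -0.004], [0.268, 0.66, -0.702], [-0.259, -0.652, -0.712]]
tool mm [2.7 3.8 2. ] twist [ 0.006 -0.006 -0.006]
lens pred [0.5408 0.0944 0.1182] spot [ 0.5403 -0.0109  0.0113]
top [[181.0, 178.0], [151.0, 172.0], [141.0, 170.0], [99.0, 162.0]]
side [[578.0, 198.0], [574.0, 196.0], [573.0, 195.0], [568.0, 192.0]]
top axial max 0.1014Traceback (most recent call last):
  File "<stdin>", line 19, in <module>
    return umr_maximum(a, axis, None, out, keepdims, initial, where)
ValueError: zero-size array to reduction operation maximum which has no identity
```

View pics/w1.png

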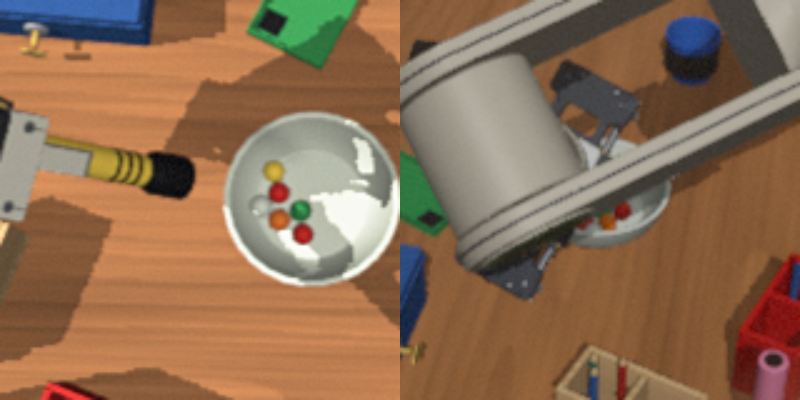

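Run:
```python
from h import *; from scipy.optimize import least_squares
s=robot.read_state();T=R.from_rotvec(s['orientation']);p=np.array(s['tool_pos']);z=np.load('/tmp/top.npz');P=cloud('top',z['d']);L=T.inv().apply(P.reshape(-1,3)-p)
for lo,hi,rad in((.02,.058,.013),(.073,.098,.018)):
    q=L[(L[:,2]>lo)&(L[:,2]<hi)&(np.hypot(L[:,0],L[:,1])<.03)]
    print(lo,len(q),(least_squares(lambda c:np.linalg.norm(q[:,:2]-c,axis=1)-rad,[0,0]).x*1000).round(1))
def c(n,x0,y0,x1,y1,lo,hi):
    q=P[y0:y1,x0:x1].reshape(-1,3); q=q[(q[:,2]>lo)&(q[:,2]<hi)]; print(n,len(q),q.mean(0).round(4),np.round(cv2.minEnclosingCircle((q[:,:2]*1000).astype(np.float32))[0],1))
for n,b in dict(jar=(105,160,155,205),pb=(405,110,465,190),pc=(300,100,380,185),pw=(500,175,550,220)).items(): c(n,*b,.006,.11)
c('cup',440,240,495,290,.045,.065);c('dish',290,185,380,275,.038,.05);c('holder',160,225,225,295,.07,.09)
```

```text
0.02 217 [-0.8  1.1]
0.073 172 [-0.6  1.2]
jar 0 [nan nan nan] [0. 0.]
pb 1761 [ 0.7273 -0.234   0.0153] [ 728.4 -234.3]
pc 317 [ 0.7519 -0.0159  0.0086] [759.3 -24.9]
pw 754 [ 0.6191 -0.4291  0.0373] [ 623.5 -434.9]
cup 261 [ 0.4701 -0.2819  0.0557] [ 469.  -276.8]
dish 762 [ 0.5434 -0.0106  0.0436] [540.3 -10.5]
holder 672 [0.4576 0.2931 0.0786] [461.1 292.8]<stdin>:7: RuntimeWarning: Mean of empty slice.
  ret = um.true_divide(
```

```bash
python3 -c "
from plant import robot
print(robot.close_job())"
```

```text
the job is handed in; nothing more can be done
None
```

The job is done and handed in at about 30 s of the 72 s allowed. I poured the six beads into the dish, stood the empty cup back on the chest, and finished holding the torch slanted over the dish.

- **Beads and cup:** All six beads are visible in the dish. The cup stands upright and empty at about (0.469, -0.277), well clear of the dish.
- **Torch:** It is held at about 45° (45.4° by the arm's pose) with the lens down. The lens is about 15 cm from the middle of the dish. The beam point works out about 3 mm from the dish centre, at (0.540, -0.011, 0.011) against (0.540, -0.0105, 0.008). In the depth image the torch's axis lies about 1 mm from the tool's axis and parallel to it.
- **Contact:** The wrist force reads about 1.4 N, which is the torch's weight, so nothing else is touching it.
- **Other objects:** The pen holder stands where it was. The power bank and paperweight are unchanged. The phone case's average position is also unchanged within 2 mm, but its fitted outline centre shifted by about 10 mm. I took that as noise in a sparse fit, because the arm never came near it.
- **Not checked:** The cream jar was hidden by the arm in the last top view, so I could not confirm its position. The arm did not go near it.

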